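Gauge an instrument box's cover plate and hold it over the box for screwing

TASK

Check the width of the aluminium cover plate by sliding the caliper's jaw shut on it with the orange tab until the plate is pressed firmly between both jaws for a moment, and leave the caliper at that reading. Then pick the plate up by its heat sink and hold it level, about 10 mm above the blue box without touching it, with every plate hole over a threaded hole (either way round), and finish while still holding it there. Leave the screwdriver, the cup and the pot alone.

Things in the scene. Friction and masses are not known exactly. Their poses are not given: they have to be found in the camera images.
- tab (a point): centre of the orange thumb tab, 24 x 12 x 25 mm (x, y, z), on the black display case of the sliding caliper jaw (one rigid moving piece). The case's flat top, 32 x 62 mm, lies 12.5 mm below this point, 28.5 mm above the bench. z up, y along the beam: the jaw closes towards -y. Fingers have free room on both y sides of the tab.
- caliper_jaw (a joint): travel of the sliding jaw in m: 0 = wide open, growing as it closes; the gap between the jaw faces is 0.115 m minus this value, so the jaws touch the 80 mm wide plate on both sides at 0.035. It starts between 0 and 0.015, slides with about 1.5 N of friction and stays where it is left; no spring.
- fixed_jaw: fixed dark steel caliper jaw. Origin: centre of the underside of the 180 x 230 x 12 mm plywood holder board, fixed to the bench; z up, y along the beam. The jaw's inner face is at y -85 mm, x +15 to +85, z 13.5 to 21.5 mm; the beam lies at x +70 mm. The sliding jaw faces it from the +y side.
- heatsink (a point): centre of the black heat sink, 44 x 30 x 28 mm (x, y, z), fixed on the middle of the loose cover plate; fins run along x, grip across the 30 mm (y) or 44 mm. The plate's top face is 14 mm, its underside 19 mm below this point. x along the plate's 120 mm, y along its 80 mm, z up.
- plate: loose aluminium cover plate, 120 x 80 x 5 mm, about 0.25 kg with its heat sink; origin at the centre of its underside, axes as heatsink. It starts flat on a thin cork pad, underside 15 mm above the bench, between the jaws, 1 to 13 mm short of the fixed jaw, turned a few degrees at most from the caliper's axes.
- enclosure: open blue metal instrument box, fixed to the bench, 124 x 84 x 45 mm (x, y, z), circuit board inside, four corner bosses with brass-rimmed threaded holes level with its rim; origin at the centre of its underside, z up.
- enclosure_top (a point): centre of the box's open top, in the plane of rim and threaded holes, 45 mm above the bench; axes as the box.
- screwdriver: red-handled screwdriver lying on the bench beyond the work: leave alone.
- cup: dark red cup, 76 mm across, 85 mm high, standing beyond the work: leave alone.
- pot: white pot with a red lid, 60 mm across, 70 mm high, standing beyond the work: leave alone.
- plate_hole0 (a point): lower end of one of the plate's four 9 mm corner holes, at x +50, y +30 mm in the plate's axes (the pattern looks the same after a half turn).
- thread0 (a point): mouth of one of the box's four threaded holes (5.6 mm), at x +50, y +30 mm in the box's axes, 45 mm above the bench.
- plate_hole1 (a point): lower end of one of the plate's four 9 mm corner holes, at x -50, y +30 mm in the plate's axes (the pattern looks the same after a half turn).
- thread1 (a point): mouth of one of the box's four threaded holes (5.6 mm), at x -50, y +30 mm in the box's axes, 45 mm above the bench.
- plate_hole2 (a point): lower end of one of the plate's four 9 mm corner holes, at x -50, y -30 mm in the plate's axes (the pattern looks the same after a half turn).
- thread2 (a point): mouth of one of the box's four threaded holes (5.6 mm), at x -50, y -30 mm in the box's axes, 45 mm above the bench.
- plate_hole3 (a point): lower end of one of the plate's four 9 mm corner holes, at x +50, y -30 mm in the plate's axes (the pattern looks the same after a half turn).
- thread3 (a point): mouth of one of the box's four threaded holes (5.6 mm), at x +50, y -30 mm in the box's axes, 45 mm above the bench.
There are look-alikes about, which are no part of the job. Several things have the shape of the plate; the one meant has the colours described above.

How it is judged:
On the way:
1. the plate is pressed between the caliper's sliding jaw and its fixed jaw (over 2 N on each) for 0.2 s (contact force between each of caliper_jaw, fixed_jaw and plate above 2 N and value of joint caliper_jaw above 0.031 m), for 0.2 s.
At the end, for the whole second after the job is handed in: The plate is held by the fingers alone, at rest, level within 0.12 rad, underside 3 to 25 mm above the box rim, not touching the box, each hole within 4.5 mm horizontally of a threaded hole (either way round); the caliper jaw is still within 6 mm of its reading (((horizontal distance between plate_hole0 and thread0 below 0.0045 m and horizontal distance between plate_hole1 and thread1 below 0.0045 m and horizontal distance between plate_hole2 and thread2 below 0.0045 m and horizontal distance between plate_hole3 and thread3 below 0.0045 m) or (horizontal distance between plate_hole0 and thread2 below 0.0045 m and horizontal distance between plate_hole1 and thread3 below 0.0045 m and horizontal distance between plate_hole2 and thread0 below 0.0045 m and horizontal distance between plate_hole3 and thread1 below 0.0045 m)) and z of plate_hole0 in the frame of enclosure between 0.048 and 0.07 m and z of plate_hole1 in the frame of enclosure between 0.048 and 0.07 m and z of plate_hole2 in the frame of enclosure between 0.048 and 0.07 m and z of plate_hole3 in the frame of enclosure between 0.048 and 0.07 m and angle between plate's own z axis and vertical below 0.12 rad and contact force between the fingers and plate above 1 N and contact force between plate and enclosure below 0.3 N and linear speed of plate below 0.02 m/s and angular speed of plate below 0.15 rad/s and value of joint caliper_jaw between 0.029 and 0.041 m); the arm keeps its last pose, push and grip.
It fails at once if the screwdriver is moved by more than 30 mm (distance of screwdriver from where it was at the start of the episode above 0.03 m).
It fails at once if the cup is moved by more than 30 mm (distance of cup from where it was at the start of the episode above 0.03 m).
It fails at once if the pot is moved by more than 30 mm (distance of pot from where it was at the start of the episode above 0.03 m).
It also fails if it takes over 58 s, if anything falls off the work surface, if the arm or the gripper's body presses on something with over 40 N, if the wrist force passes 120 N, or if a joint passes its speed limit or range.

ROBOT

A 6-joint arm with a two-finger parallel gripper is mounted at the origin on the work surface. World frame = base frame: x ahead of the robot, y to its left, z up, the work surface at z = 0. Lengths are in m, angles in rad, forces in N, time in s.
With the tool pointing down it reaches from about 0.35 to 0.85 m from the base axis. Payload 8.1 kg.
Tool frame: the origin (TCP) lies on the mounting face of the last link; the fingertips stand 186 mm ahead of it and the grasp point (between the pads) lies 167 mm ahead of it; z points along the fingers, y is the line along which they close (so a half turn about z gives the same grasp; the last joint's range is limited). The gripper opens to 93 mm and grips with 3 to 60 N. Pads are 15 mm wide; open, the fingers measure 128 mm over their backs; the gripper's body (75 mm by 188 mm) begins 65 mm behind the grasp point.
Start: joints at [1.263, 0.13, 1.488, -0, 1.523, -0.085], TCP at [0.133, 0.585, 0.405] pointing down, gripper open.
Joint ranges: [-2.96, 2.96], [-0.89, 2.26], [0.02, 2.5], [-1.34, 4.48], [0, 2.73], [-2.66, 2.66]. Speed limits (rad/s): [2.39, 2.39, 2.79, 3.14, 3.14, 3.14].

INTERFACE

Orientations are given as a rotation vector (axis times angle).
In Python, from plant import read_state, read_camera, camera_params, close_job gives the robot as it stands. The module is installed in compiled form; this text tells all that it offers.
- The arm moves only by the tool servo_tool, never from a script. Its argument "increments" is a list of rows, each an object with "slide": the shift along the tool's x, y, z in mm, a list of three; "dr": the turn, a rotation vector about the tool's x, y, z in rad, a list of three; "jaw": the closure, from 0 (fully open) to 1 (shut). In form: [{"slide": [x, y, z], "dr": [ax, ay, az], "jaw": jaw}, ...]. A call has 1 to 20 rows; each row is the pose to reach, as a shift and turn from the pose commanded when the call began, along the tool's axes at that moment; what a row does not reach only later rows make up. A row lasts 1/10 s, in which the tool goes at most 50 mm and 8.59 degrees, less where a joint would pass 70% of its speed; a pose out of reach is approached as far as the arm can. A call with a gripper value outside its range is refused whole. The fingers move at their own pace and stop on an object; "force" is the grip in N (left out, the last holds). Time passes only in rows, so rows that repeat a pose let the fingers close. It gives the time, the measured TCP pose, the force, the opening and the grip force at its end, in the units of the state.
- read_state(): the state, without advancing time (a new reading comes with each control period).
- read_camera(name): name is "scene" or "side" or "wrist"; returns (picture, depth): 480x640x3 uint8, red, green, blue; 480x640 float32, m along the optical axis (not along the pixel's ray), 0 where there is no reading.
- camera_params(name): a dict with "fx", "fy", "cx", "cy" (pixels), "rvec" (rotation vector, rad) and "tvec" (3), from world to camera coordinates, as OpenCV has them. Camera axes: x right, y down, z forward; pixel columns grow to the right and rows downward; lengths in m; the calibration is good to about 2 mm. A picture is of the moment at which its call begins: read the wrist's pose just before it. camera_params takes no time and is no camera call; for the wrist camera it gives the pose at the moment of the call.
- close_job(): hands the job in; it is judged then, once.
The state is a dict: "t": time; "q": joint angles; "dq": joint speeds; "joint_torque": joint torques, N m; "tool_pos": TCP position; "orientation": TCP orientation; "force": force on the tool from outside, world axes, zero at the start; "wrist_torque": the same for the moment, N m; "opening": finger opening in m; "gripper_force": force on a finger pad.
Only numpy, scipy, OpenCV 4.12 (cv2) and the standard library are available. Lean on these libraries where they do the work, as an engineer would, in place of code of your own. Each camera call takes 0.05 s, during which the arm holds its last target. There are 200 camera calls.

## Working session

There is one attempt and no reset: what is moved stays moved. The work goes in short steps, Python scripts to look and compute and a tool call to move; the robot and the scene stay as the last step left them, time stands still between calls to the robot, and variables do not carry over. Pictures are saved under pics/ and viewed, at most 10 in all, crops included, and the job is handed in when it is done.

Besides the shell and the picture viewer there is one more tool, called after ">>>" as a command line: name --argument value ..., lists and objects as JSON in quotes. servo_tool: Moves the arm, as the interface text tells. Its arguments: {"type":"object","properties":{"increments":{"type":"array"},"force":{"type":"number"}},"required":["increments"]}

```bash
mkdir -p pics; cat > h.py <<'E'
import numpy as np, cv2
from plant import *
def cam(n):
    p=camera_params(n); K=np.array([[p['fx'],0,p['cx']],[0,p['fy'],p['cy']],[0,0,1.]])
    R=cv2.Rodrigues(np.array(p['rvec'],float))[0]; return K,R,np.array(p['tvec'],float).ravel()
def ray(c,uv,z):
    K,R,t=c; uv=np.atleast_2d(np.asarray(uv,float)); d=np.c_[uv,np.ones(len(uv))]@np.linalg.inv(K).T@R
    o=-R.T@t; return o+d*((z-o[2])/d[:,2])[:,None]
def cloud(c,D):
    K,R,t=c; v,u=np.mgrid[:480,:640]; P=np.stack([(u-K[0,2])*D/K[0,0],(v-K[1,2])*D/K[1,1],D],-1)
    return (P-t)@R
def proj(c,P):
    K,R,t=c; q=(np.atleast_2d(P)@R.T+t)@K.T; return q[:,:2]/q[:,2:]
def snap(n):
    c=cam(n); im,D=read_camera(n); np.savez('last_'+n+'.npz',im=im,D=D,K=c[0],R=c[1],t=c[2]); return c,im,D
def load(n):
    f=np.load('last_'+n+'.npz'); return (f['K'],f['R'],f['t']),f['im'],f['D']
E
python3 - <<'E'
from h import *
for n in('scene','wrist','side'):
    c,im,D=snap(n); cv2.imwrite(f'pics/{n}0.png',im[...,::-1]); print(n,-c[1].T@c[2],c[0][0,0])
print(read_state())
E
```

```text
scene [ 0.96929936 -0.688767    1.12567693] 547.0029138474978
wrist [0.06247193 0.60002053 0.38343004] 343.33210089926183
side [ 0.09420726 -0.78946044  0.62600547] 536.5488765964099
{'t': 0.15, 'q': array([ 1.26259393e+00,  1.30975833e-01,  1.48897506e+00, -5.75888632e-07,
        1.52297227e+00, -8.53983843e-02]), 'dq': array([ 0.00210756, -0.002283  , -0.00135952, -0.0007059 ,  0.00188491,
       -0.00152121]), 'joint_torque': array([ 1.19958393e-03, -5.60480404e+01, -4.92334199e+01,  7.66360061e-02,
        3.05341242e-02, -3.20750632e-05]), 'tool_pos': array([0.13250912, 0.58502537, 0.40396502]), 'orientation': array([-3.49227296e-01, -3.12185994e+00,  2.04963021e-03]), 'force': array([ 0.6405803 , -0.17422689,  0.81815181]), 'wrist_torque': array([ 0.00794198, -0.02965317, -0.0308908 ]), 'gripper_force': 0.0, 'opening': 0.0930070451682185}
```

View pics/scene0.png

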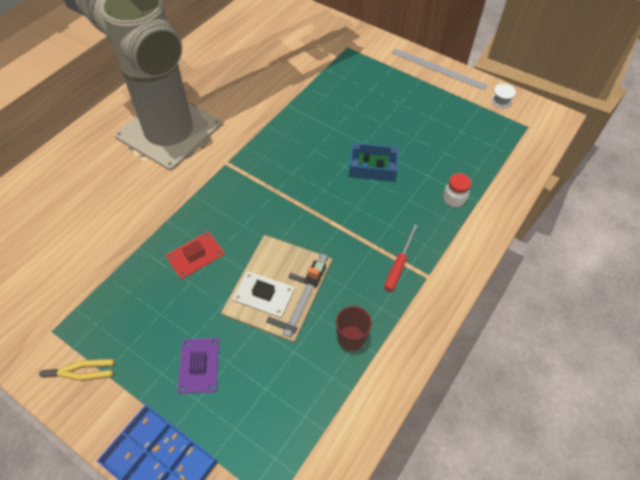

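View pics/wrist0.png

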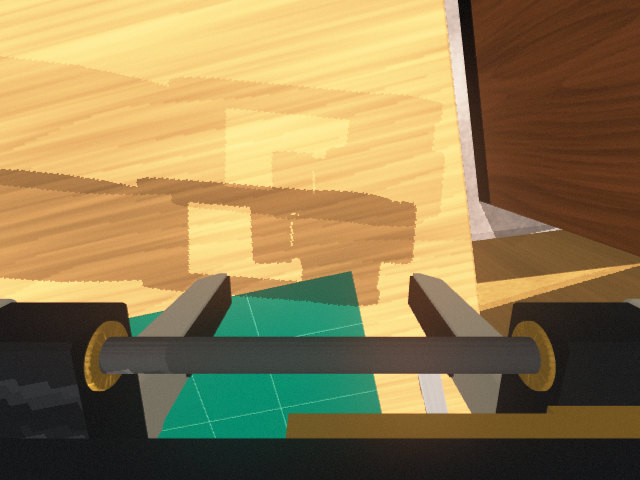

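The scene picture shows these candidates:
- **Plate:** silver with a black sink at (264,291). Look-alikes are the red one at (194,254) and the purple one at (199,365). I choose the silver one, which lies on the plywood caliper board.
- **Box:** blue with a green PCB at (374,162). The blue compartment tray at (155,450) is a look-alike.
- **Tab:** orange at (316,270).

The wrist view shows only bench.

```bash
python3 - <<'E'
from h import *
c,im,D=load('scene')
P=cloud(c,D)
hsv=cv2.cvtColor(im,cv2.COLOR_RGB2HSV)
def m(lo,hi,box):
    k=cv2.inRange(hsv,np.array(lo),np.array(hi)); b=np.zeros_like(k); x0,y0,x1,y1=box; b[y0:y1,x0:x1]=255; return k&b
for n,lo,hi,box,z in [('tab',(3,150,120),(18,255,255),(295,250,335,290),.041),('plate',(0,0,150),(180,60,255),(225,265,300,320),.02),
  ('box',(100,100,40),(125,255,255),(340,135,405,190),.045),('sink',(0,0,0),(180,255,60),(245,275,282,305),.048)]:
    k=m(lo,hi,box); v,u=np.nonzero(k); r=cv2.minAreaRect(np.c_[u,v].astype(np.float32))
    print(n,len(u),r[0],'ctr',ray(c,r[0],z)[0].round(4),'depthmed',np.median(P[k>0],0).round(4))
    print(ray(c,cv2.boxPoints(r),z)[:,:2].round(3).tolist())
print(ray(c,[[265,236],[331,254],[298,338],[223,313],[353,330],[458,190],[400,275]],0.012).round(3))
cv2.imwrite('pics/crop.png',cv2.resize(im[220:350,200:380,::-1],None,fx=4,fy=4,interpolation=cv2.INTER_CUBIC))
E
```

```text
tab 54 (313.5, 271.5) ctr [ 0.6136 -0.1628  0.041 ] depthmed [ 0.617  -0.1702  0.053 ]
[[0.6, -0.161], [0.617, -0.149], [0.627, -0.164], [0.611, -0.176]]
plate 1592 (266.1764831542969, 291.70587158203125) ctr [ 0.5489 -0.2587  0.02  ] depthmed [ 0.5586 -0.2698  0.0203]
[[0.493, -0.339], [0.439, -0.239], [0.606, -0.176], [0.652, -0.277]]
box 1064 (373.43487548828125, 161.5424346923828) ctr [0.5528 0.1995 0.045 ] depthmed [0.5493 0.2056 0.0319]
[[0.526, 0.121], [0.47, 0.223], [0.58, 0.281], [0.631, 0.177]]
sink 62 (263.1499938964844, 290.5500183105469) ctr [ 0.5522 -0.2711  0.048 ] depthmed [ 0.5477 -0.2702  0.0453]
[[0.539, -0.289], [0.529, -0.263], [0.566, -0.254], [0.575, -0.279]]
[[ 0.449 -0.134  0.012]
 [ 0.611 -0.085  0.012]
 [ 0.673 -0.306  0.012]
 [ 0.5   -0.354  0.012]
 [ 0.761 -0.221  0.012]
 [ 0.772  0.27   0.012]
 [ 0.776 -0.04   0.012]]
```

View pics/crop.png

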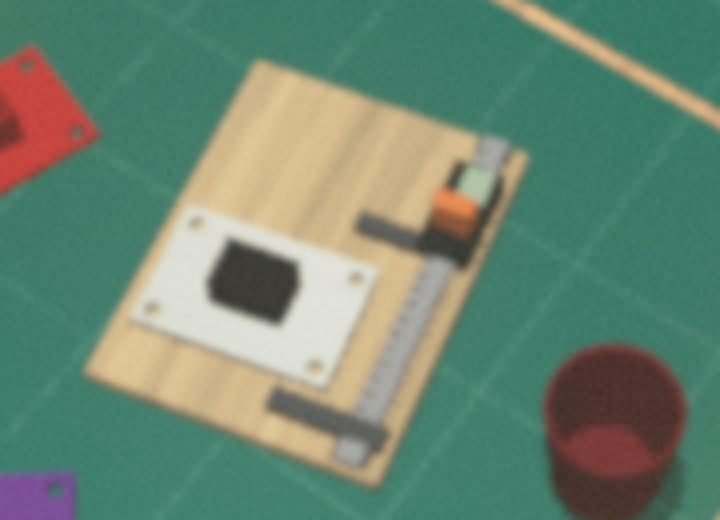

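The crop confirms the silver plate with the black sink. It sits between the dark jaws, with the orange tab on the black case to the right of it. Board yaw is about 0.28. I'll move over the box first, since it's on the way, and look from near.

>>> servo_tool --increments '[{"slide":[-558,-248,0],"dr":[0,0,-0.5],"jaw":0},{"slide":[-558,-248,0],"dr":[0,0,-0.5],"jaw":0},{"slide":[-558,-248,0],"dr":[0,0,-0.5],"jaw":0},{"slide":[-558,-248,0],"dr":[0,0,-0.5],"jaw":0},{"slide":[-558,-248,0],"dr":[0,0,-0.5],"jaw":0},{"slide":[-558,-248,0],"dr":[0,0,-0.5],"jaw":0},{"slide":[-558,-248,0],"dr":[0,0,-0.5],"jaw":0},{"slide":[-558,-248,0],"dr":[0,0,-0.5],"jaw":0},{"slide":[-558,-248,0],"dr":[0,0,-0.5],"jaw":0},{"slide":[-558,-248,0],"dr":[0,0,-0.5],"jaw":0},{"slide":[-558,-248,0],"dr":[0,0,-0.5],"jaw":0},{"slide":[-558,-248,0],"dr":[0,0,-0.5],"jaw":0},{"slide":[-558,-248,0],"dr":[0,0,-0.5],"jaw":0},{"slide":[-558,-248,0],"dr":[0,0,-0.5],"jaw":0},{"slide":[-558,-248,0],"dr":[0,0,-0.5],"jaw":0},{"slide":[-558,-248,0],"dr":[0,0,-0.5],"jaw":0},{"slide":[-558,-248,0],"dr":[0,0,-0.5],"jaw":0}]'

```text
t: 1.85
tool_pos: [0.6211, 0.2212, 0.4049]
orientation: [-0.437, 3.111, 0.0]
force: [-0.8, 0.5, -0.5]
opening: 0.093
gripper_force: 0.0
```

```bash
python3 - <<'E'
from h import *
s=read_state();print(s['tool_pos'],s['orientation'],s['q'],s['t'])
c,im,D=snap('wrist'); cv2.imwrite('pics/wbox.png',im[...,::-1]); import shutil; shutil.copy('last_wrist.npz','box.npz')
print(c[1], -c[1].T@c[2])
E
```

```text
[0.62107064 0.22119204 0.40494998] [-4.36724169e-01  3.11103690e+00  3.01941803e-04] [ 2.64347881e-01  2.90141444e-01  1.30574841e+00  1.84329311e-04
  1.54562742e+00 -1.58538830e+00] 1.85
[[-2.76025878e-01  9.61150168e-01 -2.62583474e-04]
 [ 9.27440988e-01  2.66416876e-01  2.62440967e-01]
 [ 2.52315137e-01  7.21969676e-02 -9.64948014e-01]] [0.55207194 0.20022293 0.38462503]
```

View pics/wbox.png

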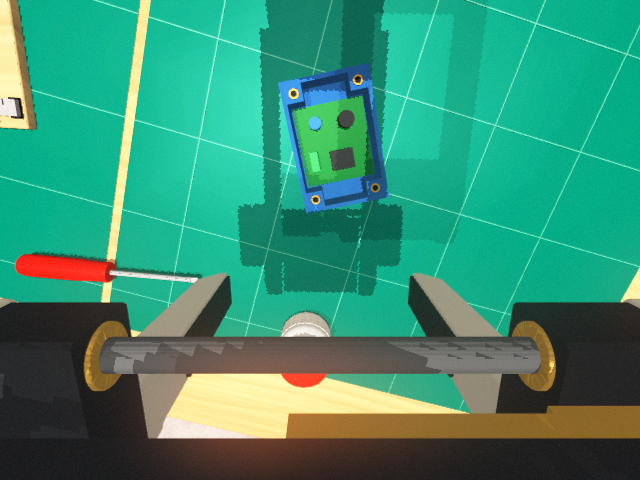

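The box shows four brass holes at about (294,93), (358,80), (375,187) and (315,199). I'll measure those, and meanwhile move over the caliper.

```bash
cat >> h.py <<'E'
def rigid(P,shape):
    "fit yaw+centre of model points (N,2) to P (N,2) in order"
    a=P-P.mean(0); b=shape-shape.mean(0)
    y=np.arctan2((b[:,0]*a[:,1]-b[:,1]*a[:,0]).sum(),(b*a).sum()); R=np.array([[np.cos(y),-np.sin(y)],[np.sin(y),np.cos(y)]])
    ctr=P.mean(0)-R@shape.mean(0); return ctr,y,np.linalg.norm(P-ctr-shape@R.T,axis=1)
E
python3 - <<'E'
from h import *
f=np.load('box.npz');c=(f['K'],f['R'],f['t']);im=f['im']
hsv=cv2.cvtColor(im,cv2.COLOR_RGB2HSV)
pts=[]
for u,v in [(294,93),(358,80),(375,187),(315,199)]:
    w=hsv[v-8:v+9,u-8:u+9]; k=((w[...,0]<35)|(w[...,0]>170)|(w[...,2]<50)); k=(k&(w[...,2]>-1))
    n,l,st,ce=cv2.connectedComponentsWithStats(k.astype(np.uint8)); i=l[8,8] or 1+np.argmax(st[1:,4])
    pts.append(ce[i]+[u-8,v-8]); print(st[i,4],pts[-1])
W=ray(c,pts,.045)[:,:2]; print(W, np.linalg.norm(W-np.roll(W,-1,0),axis=1))
# sides should be 60,100,60,100 ; (0)->(1) is short
print(rigid(W,np.array([[-.05,.03],[-.05,-.03],[.05,-.03],[.05,.03]])))
E
```

```text
80 [293.3375  93.3375]
85 [357.42352941  79.2       ]
66 [374.78787879 187.25757576]
58 [315.0862069  199.05172414]
[[0.51464175 0.16450568]
 [0.48697667 0.21750643]
 [0.57563427 0.26373306]
 [0.60310664 0.21038742]] [0.05978659 0.09998536 0.06000407 0.09965526]
(array([0.54508983, 0.21403315]), np.float64(0.48022957244801107), array([0.05985898, 0.05992773, 0.05996732, 0.06003656]))
```

>>> servo_tool --increments '[{"slide":[131,-422,0],"dr":[0,0,0],"jaw":0},{"slide":[131,-422,0],"dr":[0,0,0],"jaw":0},{"slide":[131,-422,0],"dr":[0,0,0],"jaw":0},{"slide":[131,-422,0],"dr":[0,0,0],"jaw":0},{"slide":[131,-422,0],"dr":[0,0,0],"jaw":0},{"slide":[131,-422,0],"dr":[0,0,0],"jaw":0},{"slide":[131,-422,0],"dr":[0,0,0],"jaw":0},{"slide":[131,-422,0],"dr":[0,0,0],"jaw":0},{"slide":[131,-422,0],"dr":[0,0,0],"jaw":0},{"slide":[131,-422,0],"dr":[0,0,0],"jaw":0},{"slide":[131,-422,0],"dr":[0,0,0],"jaw":0},{"slide":[131,-422,0],"dr":[0,0,0],"jaw":0}]'

```text
t: 3.1
tool_pos: [0.6116, -0.2202, 0.4049]
orientation: [-0.436, 3.111, 0.001]
force: [-0.1, -0.7, -0.6]
opening: 0.0932
gripper_force: 0.0
```

```bash
python3 - <<'E'
from h import *
s=read_state();print(s['tool_pos'],s['orientation'],s['q'],s['t'])
c,im,D=snap('wrist'); cv2.imwrite('pics/wcal.png',im[...,::-1])
E
```

```text
[ 0.61163797 -0.22020405  0.40485061] [-4.36136178e-01  3.11099202e+00  7.51577894e-04] [-4.24566305e-01  2.65216405e-01  1.33542636e+00  4.99725508e-04
  1.54105526e+00 -2.27394600e+00] 3.1
```

View pics/wcal.png

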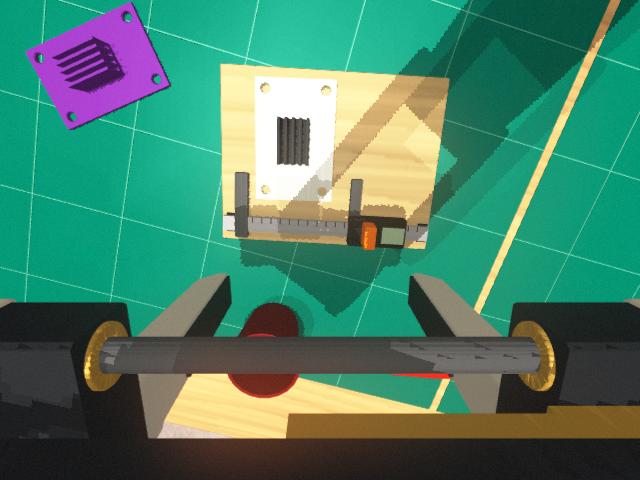

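The plate is at (295,138) with the fixed jaw at (242,205), the sliding jaw at (356,205) and the tab at (369,235). The box fit needs its corner order flipped, but the centre (0.545, 0.214) and yaw 0.480 are consistent with the sides of 60 and 100 mm.

```bash
cat >> h.py <<'E'
def toolmove(dx,dy,dz=0,yaw=0):
    s=read_state(); R=cv2.Rodrigues(s['orientation'])[0]; return (R.T@np.array([dx,dy,dz])*1000).round(1), -yaw
E
python3 - <<'E'
from h import *
c,im,D=load('wrist'); P=cloud(c,D); hsv=cv2.cvtColor(im,cv2.COLOR_RGB2HSV)
B=np.zeros((480,640),bool); B[50:265,205:460]=1
tab=B&cv2.inRange(hsv,np.array([5,170,120]),np.array([17,255,255])).astype(bool); tab[:215]=0;tab[:,:350]=0;tab[:,400:]=0
q=P[tab]; top=q[q[:,2]>.049]; print('tab',tab.sum(),len(top),np.percentile(q[:,2],[2,50,98]).round(4))
r=cv2.minAreaRect(top[:,:2].astype(np.float32)); print(r, 'mean',top.mean(0).round(4))
# board: points with z~0.012 wood
wood=B&(abs(P[...,2]-.012)<.003); wood[:,:215]=0
r=cv2.minAreaRect(P[wood][:,:2].astype(np.float32)); print('board',r,wood.sum())
# plate top z .020
pl=B&(abs(P[...,2]-.020)<.0025)&(hsv[...,1]<60)&(np.arange(640)<345)&(np.arange(480)[:,None]<205); pl[:,:250]=0
r=cv2.minAreaRect(P[pl][:,:2].astype(np.float32)); print('plate',r)
bl=B&(P[...,2]>.040)&(np.arange(480)[:,None]<180); print('sink',cv2.minAreaRect(P[bl][:,:2].astype(np.float32)),P[bl].max(0))
W=[]
for u,v in [(265,88),(326,90),(323,191),(266,189)]:
    w=hsv[v-8:v+9,u-8:u+9]; k=(w[...,1]>60).astype(np.uint8); n,l,st,ce=cv2.connectedComponentsWithStats(k); i=l[8,8] or 1+np.argmax(st[1:,4]); W.append(ce[i]+[u-8,v-8]); print(st[i,4],W[-1])
W=ray(c,W,.020)[:,:2]; print(W,np.linalg.norm(W-np.roll(W,-1,0),axis=1)); print(rigid(W,np.array([[-.05,-.03],[-.05,.03],[.05,.03],[.05,-.03]])))
for n,(u,v) in dict(fix=(242,205),sl=(356,210)).items(): print(n,P[v,u])
E
```

```text
tab 379 282 [0.0315 0.0527 0.0547]
((0.6152650713920593, -0.1680186241865158), (0.023327093571424484, 0.011803866364061832), 12.396556854248047) mean [ 0.615  -0.1683  0.053 ]
board ((0.5570080876350403, -0.22593149542808533), (0.18028850853443146, 0.2301941215991974), 12.643220901489258) 22926
plate ((0.5465375185012817, -0.2665989398956299), (0.12025082856416702, 0.08018188178539276), 13.758774757385254)
sink ((0.5452073216438293, -0.26124969124794006), (0.043880440294742584, 0.040232252329587936), 13.910069465637207) [ 0.5708484  -0.24116155  0.3845501 ]
56 [265.05357143  87.71428571]
63 [325.80952381  90.23809524]
54 [321.57407407 191.27777778]
48 [265.25       188.97916667]
[[ 0.50521871 -0.30742212]
 [ 0.49096215 -0.24936736]
 [ 0.58762265 -0.22580658]
 [ 0.60173031 -0.2838153 ]] [0.05977964 0.09949052 0.05969956 0.09935678]
(array([ 0.54638346, -0.26660284]), np.float64(0.23954076590528803), array([0.00034497, 0.0002725 , 0.00030085, 0.00034989]))
fix [ 0.6250627  -0.30358188  0.02088773]
sl [ 0.59655426 -0.1848131   0.02131464]
```

All sizes and heights agree: the tab is at (0.615,-0.168) with its top at 0.053, board yaw is 0.221, and the plate is 120x80. Next I lower the open fingers around the tab, staying about 4 mm above the case top.

>>> servo_tool --increments '[{"slide":[-17.5,49,60],"dr":[0,0,0.058],"jaw":0},{"slide":[-17.5,49,60],"dr":[0,0,0.058],"jaw":0},{"slide":[-17.5,49,100],"dr":[0,0,0.058],"jaw":0},{"slide":[-17.5,49,130],"dr":[0,0,0.058],"jaw":0},{"slide":[-17.5,49,155],"dr":[0,0,0.058],"jaw":0},{"slide":[-17.5,49,175],"dr":[0,0,0.058],"jaw":0},{"slide":[-17.5,49,185],"dr":[0,0,0.058],"jaw":0},{"slide":[-17.5,49,185],"dr":[0,0,0.058],"jaw":0}]' --force 10

```text
t: 3.95
tool_pos: [0.6144, -0.1683, 0.2182]
orientation: [0.346, -3.12, -0.002]
force: [0.1, 0.3, 0.7]
opening: 0.0928
gripper_force: 0.0
```

>>> servo_tool --increments '[{"slide":[0,0,0],"dr":[0,0,0],"jaw":1},{"slide":[0,0,0],"dr":[0,0,0],"jaw":1},{"slide":[0,0,0],"dr":[0,0,0],"jaw":1},{"slide":[0,0,0],"dr":[0,0,0],"jaw":1},{"slide":[0,0,0],"dr":[0,0,0],"jaw":1},{"slide":[0,0,0],"dr":[0,0,0],"jaw":1},{"slide":[0,0,0],"dr":[0,0,0],"jaw":1},{"slide":[0,0,0],"dr":[0,0,0],"jaw":1},{"slide":[0,0,0],"dr":[0,0,0],"jaw":1},{"slide":[0,0,0],"dr":[0,0,0],"jaw":1}]' --force 10

```text
t: 4.95
tool_pos: [0.6149, -0.1698, 0.2197]
orientation: [0.344, -3.123, -0.0]
force: [-0.3, 2.5, 0.1]
opening: 0.018
gripper_force: 0.8
```

>>> servo_tool --increments '[{"slide":[0,0,0],"dr":[0,0,0],"jaw":1},{"slide":[0,0,0],"dr":[0,0,0],"jaw":1},{"slide":[0,-2,0],"dr":[0,0,0],"jaw":1},{"slide":[0,-4,0],"dr":[0,0,0],"jaw":1},{"slide":[0,-7,0],"dr":[0,0,0],"jaw":1},{"slide":[0,-10,0],"dr":[0,0,0],"jaw":1},{"slide":[0,-13,0],"dr":[0,0,0],"jaw":1},{"slide":[0,-16,0],"dr":[0,0,0],"jaw":1},{"slide":[0,-19,0],"dr":[0,0,0],"jaw":1},{"slide":[0,-22,0],"dr":[0,0,0],"jaw":1},{"slide":[0,-24,0],"dr":[0,0,0],"jaw":1},{"slide":[0,-24,0],"dr":[0,0,0],"jaw":1}]'

```text
t: 6.15
tool_pos: [0.6202, -0.1936, 0.2197]
orientation: [-0.343, 3.123, -0.001]
force: [0.4, -0.2, -1.9]
opening: 0.0119
gripper_force: 10.0
```

```bash
cat > st.py <<'E'
from h import *
s=read_state(); d=s['tool_pos'][:2]-np.array([.5570,-.2259]); a=.2207; e=np.array([-np.sin(a),np.cos(a)])
print(s['t'],'tool board y',(d@e).round(4),'Fy',(s['force'][:2]@e).round(2),s['opening'],s['gripper_force'],s['tool_pos'])
E
python3 st.py
```

```text
6.15 tool board y 0.0177 Fy -0.27 0.011911324428452486 10.000259131193161 [ 0.62015504 -0.19358731  0.21968789]
```

>>> servo_tool --increments '[{"slide":[0,-1,0],"dr":[0,0,0],"jaw":1},{"slide":[0,-2,0],"dr":[0,0,0],"jaw":1},{"slide":[0,-3,0],"dr":[0,0,0],"jaw":1},{"slide":[0,-4,0],"dr":[0,0,0],"jaw":1},{"slide":[0,-4,0],"dr":[0,0,0],"jaw":1}]'

```text
t: 6.65
tool_pos: [0.6208, -0.1954, 0.2197]
orientation: [0.345, -3.121, -0.006]
force: [-3.2, 10.9, 4.6]
opening: 0.0122
gripper_force: 10.0
```

```bash
python3 st.py
```

```text
6.65 tool board y 0.0158 Fy 11.31 0.012171555681040107 10.003566071391106 [ 0.6207606  -0.19535841  0.21965177]
```

>>> servo_tool --increments '[{"slide":[0,-1,0],"dr":[0,0,0],"jaw":1},{"slide":[0,-1.5,0],"dr":[0,0,0],"jaw":1},{"slide":[0,-1.5,0],"dr":[0,0,0],"jaw":1},{"slide":[0,-1.5,0],"dr":[0,0,0],"jaw":1},{"slide":[0,-1.5,0],"dr":[0,0,0],"jaw":1}]' --force 20

```text
t: 7.15
tool_pos: [0.621, -0.1958, 0.2196]
orientation: [0.345, -3.12, -0.008]
force: [-6.2, 16.7, 7.1]
opening: 0.0119
gripper_force: 20.0
```

```bash
python3 st.py; python3 - <<'E'
from h import *
c,im,D=snap('wrist'); cv2.imwrite('pics/wpress.png',im[...,::-1])
E
```

```text
7.15 tool board y 0.0153 Fy 17.68 0.011896100151058811 20.015892684459686 [ 0.62095432 -0.19584802  0.2196017 ]
```

View pics/wpress.png

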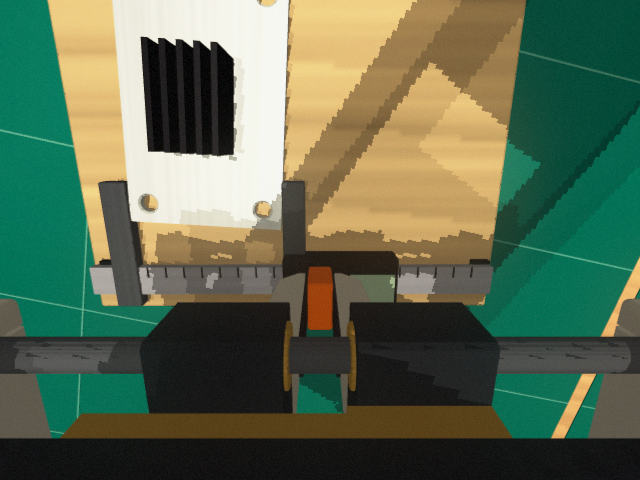

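The plate at (205,110) looks nipped between the fixed jaw (edge at about 130,200) and the sliding jaw (edge at about 283,200). I'll check the gap by depth.

```bash
python3 - <<'E'
from h import *
c,im,D=load('wrist'); P=cloud(c,D); a=.2207; R=np.array([[np.cos(a),-np.sin(a)],[np.sin(a),np.cos(a)]])
Q=(P[...,:2]-[.557,-.2259])@R
for v in (190,195,200,205,210):
    g=im[v].max(1)
    dark=(g<110); print(v,[(u,Q[v,u].round(4).tolist(),P[v,u,2].round(4)) for u in range(95,310) if dark[u]!=dark[u-1]])
E
```

```text
190 [(100, [0.0191, -0.0975], np.float64(0.022)), (128, [0.0192, -0.0839], np.float64(0.0205)), (282, [0.0192, -0.0041], np.float64(0.0207)), (305, [0.0202, 0.0075], np.float64(0.0125))]
195 [(100, [0.0219, -0.099], np.float64(0.0203)), (128, [0.0221, -0.0852], np.float64(0.0189)), (282, [0.0217, -0.0041], np.float64(0.0214)), (305, [0.0229, 0.0075], np.float64(0.013))]
200 [(101, [0.0243, -0.0981], np.float64(0.0215)), (128, [0.0246, -0.0852], np.float64(0.0196)), (141, [0.0248, -0.0792], np.float64(0.018)), (144, [0.0254, -0.0795], np.float64(0.0144)), (282, [0.0242, -0.0041], np.float64(0.0223)), (306, [0.0257, 0.008], np.float64(0.0124))]
205 [(102, [0.0268, -0.0977], np.float64(0.022)), (129, [0.0273, -0.0853], np.float64(0.0191)), (142, [0.0276, -0.0794], np.float64(0.0174)), (145, [0.0281, -0.0791], np.float64(0.0148)), (282, [0.027, -0.0043], np.float64(0.0214)), (305, [0.0285, 0.0074], np.float64(0.0125))]
210 [(103, [0.0293, -0.097], np.float64(0.0231)), (130, [0.0297, -0.0843], np.float64(0.0207)), (282, [0.0295, -0.0043], np.float64(0.0221)), (306, [0.0315, 0.0079], np.float64(0.0111))]
```

The gap is about 80 mm and the press force was 17 N for over half a second, so the plate is clamped. I'll ease off, open and rise.

>>> servo_tool --increments '[{"slide":[0,1,0],"dr":[0,0,0],"jaw":1},{"slide":[0,2,0],"dr":[0,0,0],"jaw":0.8},{"slide":[0,2.5,0],"dr":[0,0,0],"jaw":0.5},{"slide":[0,2.5,0],"dr":[0,0,0],"jaw":0.3},{"slide":[0,2.5,0],"dr":[0,0,0],"jaw":0.3},{"slide":[0,2.5,0],"dr":[0,0,0],"jaw":0.3},{"slide":[0,2.5,-20],"dr":[0,0,0],"jaw":0.3},{"slide":[0,2.5,-60],"dr":[0,0,0],"jaw":0.3},{"slide":[0,2.5,-110],"dr":[0,0,0],"jaw":0.3},{"slide":[0,2.5,-150],"dr":[0,0,0],"jaw":0.3},{"slide":[0,2.5,-150],"dr":[0,0,0],"jaw":0.3}]'

```text
t: 8.3
tool_pos: [0.6224, -0.1971, 0.3787]
orientation: [-0.342, 3.111, -0.01]
force: [0.8, -1.0, 0.9]
opening: 0.0652
gripper_force: 0.0
```

```bash
python3 - <<'E'
from h import *
s=read_state();print(s['tool_pos'],s['orientation'],s['q'],s['t'],s['opening'])
c,im,D=snap('wrist'); P=cloud(c,D); hsv=cv2.cvtColor(im,cv2.COLOR_RGB2HSV); cv2.imwrite('pics/w4.png',im[...,::-1])
a=.2207; R=np.array([[np.cos(a),-np.sin(a)],[np.sin(a),np.cos(a)]])
Q=(P[...,:2]-[.557,-.2259])@R
B=(abs(Q[...,0])<.088)&(abs(Q[...,1])<.115)
pl=B&(abs(P[...,2]-.020)<.003)&(hsv[...,1]<60)&(hsv[...,2]>140)&(Q[...,0]<.012)
pl=cv2.morphologyEx(pl.astype(np.uint8),cv2.MORPH_OPEN,np.ones((3,3)))>0
print('plate(trim)',cv2.minAreaRect(P[pl][:,:2].astype(np.float32)))
hs=B&(P[...,2]>.043)&(P[...,2]<.055)&(Q[...,0]<.03); print('sink',cv2.minAreaRect(P[hs][:,:2].astype(np.float32)),P[hs].mean(0))
tab=B&cv2.inRange(hsv,np.array([5,170,120]),np.array([17,255,255])).astype(bool)&(P[...,2]>.049); print('tab board',Q[tab].mean(0))
b=cv2.minAreaRect(P[B&(abs(P[...,2]-.012)<.003)][:,:2].astype(np.float32)); print(b)
E
```

```text
[ 0.62243363 -0.19705683  0.37871644] [-0.34198489  3.11132943 -0.0099132 ] [-3.85076530e-01  2.77605380e-01  1.36840831e+00 -1.12885761e-04
  1.48244241e+00 -2.17481670e+00] 8.3 0.06519576228718649
plate(trim) ((0.5324306488037109, -0.27331387996673584), (0.0953468531370163, 0.08063646405935287), 9.573512077331543)
sink ((0.5447720289230347, -0.27133235335350037), (0.043888844549655914, 0.030491426587104797), 9.38238525390625) [ 0.54455171 -0.27152709  0.0472182 ]
tab board [0.05303397 0.01219331]
((0.5569829344749451, -0.2258661687374115), (0.17595353722572327, 0.2298295646905899), 12.648876190185547)
```

View pics/w4.png

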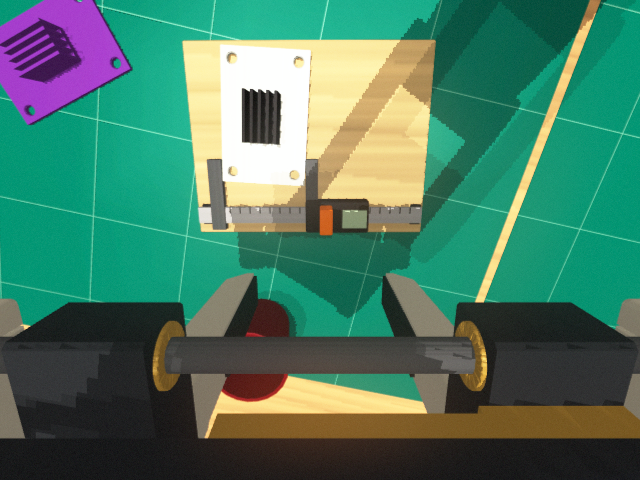

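The plate rests against both jaws at about 3° from the board's axes. The sink is at (261,117), measured at (0.545,-0.271) with yaw 9.4°. I'll compute the move to the sink and check the jaw gap.

```bash
cat >> h.py <<'E'
def goto(x,y,z,yaw):
    "slide (mm) and dr from the measured pose to a straight-down pose whose tool y has heading yaw+90deg"
    s=read_state(); R=cv2.Rodrigues(s['orientation'])[0]; ty=np.array([-np.sin(yaw),np.cos(yaw),0]); tz=np.array([0,0,-1.])
    T=np.c_[np.cross(ty,tz),ty,tz]
    print('slide',(R.T@(np.array([x,y,z])-s['tool_pos'])*1000).round(1),'dr',cv2.Rodrigues(R.T@T)[0].ravel().round(4),'yaw now',np.arctan2(-R[0,1],R[1,1]).round(4))
E
python3 - <<'E'
from h import *
c,im,D=load('wrist'); P=cloud(c,D); a=.2207; R=np.array([[np.cos(a),-np.sin(a)],[np.sin(a),np.cos(a)]])
Q=(P[...,:2]-[.557,-.2259])@R
for v in (165,170,175):
    dark=im[v].max(1)<110; print(v,[(u,Q[v,u].round(4).tolist()) for u in range(200,330) if dark[u]!=dark[u-1]])
goto(.5447,-.2714,.209,.165)
E
```

```text
165 [(220, [0.0204, -0.0853]), (222, [0.0206, -0.0843]), (315, [0.0205, 0.0058]), (317, [0.0204, 0.0077])]
170 [(310, [0.0252, 0.0009]), (318, [-0.0017, 0.0127])]
175 [(307, [0.0299, -0.002]), (308, [0.0298, -0.001]), (309, [0.03, -0.0001]), (318, [0.0309, 0.0085])]
slide [ 92.6 -55.3 165.5] dr [-0.0047  0.0071  0.054 ] yaw now 0.219
```

>>> servo_tool --increments '[{"slide":[92.6,-55.3,20],"dr":[-0.0047,0.0071,0.054],"jaw":0.3},{"slide":[92.6,-55.3,40],"dr":[-0.0047,0.0071,0.054],"jaw":0.3},{"slide":[92.6,-55.3,80],"dr":[-0.0047,0.0071,0.054],"jaw":0.3},{"slide":[92.6,-55.3,100],"dr":[-0.0047,0.0071,0.054],"jaw":0.3},{"slide":[92.6,-55.3,120],"dr":[-0.0047,0.0071,0.054],"jaw":0.3},{"slide":[92.6,-55.3,120],"dr":[-0.0047,0.0071,0.054],"jaw":0.3}]'

```text
t: 8.95
tool_pos: [0.5401, -0.2694, 0.2444]
orientation: [0.257, -3.116, -0.014]
force: [0.3, 1.2, -0.9]
opening: 0.0651
gripper_force: 0.0
```

```bash
python3 - <<'E'
from h import *
goto(.5447,-.2714,.209,.165)
E
```

```text
slide [-4.7 -3.1 35.3] dr [ 0.0101 -0.0138 -0.0005] yaw now 0.1644
```

>>> servo_tool --increments '[{"slide":[-4.7,-3.1,15],"dr":[0.0101,-0.0138,0],"jaw":0.3},{"slide":[-4.7,-3.1,15],"dr":[0.0101,-0.0138,0],"jaw":0.3},{"slide":[-4.7,-3.1,15],"dr":[0.0101,-0.0138,0],"jaw":0.3},{"slide":[-4.7,-3.1,15],"dr":[0.0101,-0.0138,0],"jaw":0.3}]'

```text
t: 9.35
tool_pos: [0.5477, -0.2726, 0.2358]
orientation: [-0.259, 3.123, -0.009]
force: [0.3, -0.6, -0.4]
opening: 0.065
gripper_force: 0.0
```

```bash
python3 - <<'E'
from h import *
goto(.5447,-.2714,.209,.165)
E
```

```text
slide [ 2.9  1.8 26.8] dr [-0.0062  0.0071  0.0004] yaw now 0.1654
```

>>> servo_tool --increments '[{"slide":[2.9,1.8,10],"dr":[-0.0062,0.0071,0],"jaw":0.3},{"slide":[2.9,1.8,18],"dr":[-0.0062,0.0071,0],"jaw":0.3},{"slide":[2.9,1.8,20],"dr":[-0.0062,0.0071,0],"jaw":0.3},{"slide":[2.9,1.8,20],"dr":[-0.0062,0.0071,0],"jaw":0.3},{"slide":[2.9,1.8,20],"dr":[-0.0062,0.0071,0],"jaw":0.3},{"slide":[2.9,1.8,20],"dr":[-0.0062,0.0071,0],"jaw":0.3}]'

```text
t: 9.95
tool_pos: [0.5446, -0.2714, 0.215]
orientation: [0.259, -3.131, -0.0]
force: [0.1, -0.2, -0.1]
opening: 0.0652
gripper_force: 0.0
```

```bash
python3 - <<'E'
from h import *
goto(.5447,-.2714,.209,.165)
c,im,D=snap('wrist'); P=cloud(c,D); hs=(P[...,2]>.043)&(P[...,2]<.055)&(np.linalg.norm(P[...,:2]-[.5447,-.2714],axis=-1)<.04)&(im.max(2)<90); cv2.imwrite('pics/w5.png',im[...,::-1])
print(hs.sum(), cv2.minAreaRect(P[hs][:,:2].astype(np.float32)) if hs.any() else '')
E
```

```text
slide [-0.1 -0.   6. ] dr [ 0.0002 -0.0001  0.0002] yaw now 0.1652
2721 ((0.5424882769584656, -0.2729928195476532), (0.04017214849591255, 0.06777571886777878), 8.425999641418457)
```

View pics/w5.png

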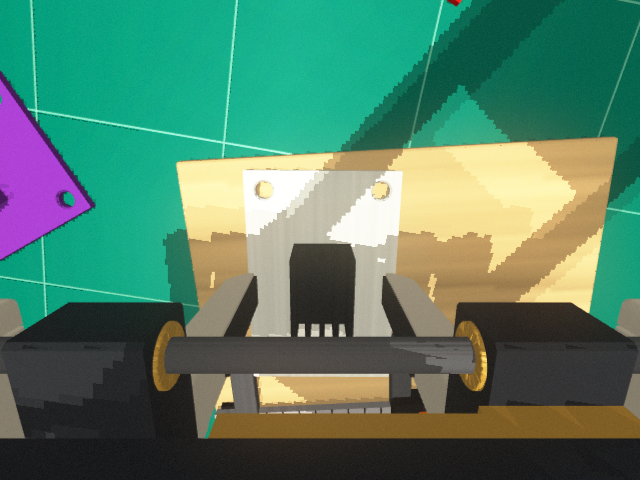

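The sink at (323,290) is centred between the fingers and the plate is square to the tool. Down 6 mm and grip.

>>> servo_tool --increments '[{"slide":[0,0,3],"dr":[0,0,0],"jaw":0.3},{"slide":[0,0,6],"dr":[0,0,0],"jaw":0.3},{"slide":[0,0,6],"dr":[0,0,0],"jaw":0.3},{"slide":[0,0,6],"dr":[0,0,0],"jaw":1},{"slide":[0,0,6],"dr":[0,0,0],"jaw":1},{"slide":[0,0,6],"dr":[0,0,0],"jaw":1},{"slide":[0,0,6],"dr":[0,0,0],"jaw":1},{"slide":[0,0,6],"dr":[0,0,0],"jaw":1},{"slide":[0,0,6],"dr":[0,0,0],"jaw":1},{"slide":[0,0,6],"dr":[0,0,0],"jaw":1},{"slide":[0,0,6],"dr":[0,0,0],"jaw":1},{"slide":[0,0,6],"dr":[0,0,0],"jaw":1},{"slide":[0,0,6],"dr":[0,0,0],"jaw":1}]' --force 30

```text
t: 11.3
tool_pos: [0.5444, -0.2712, 0.2087]
orientation: [0.259, -3.13, -0.001]
force: [-1.9, 2.9, 3.1]
opening: 0.0297
gripper_force: 30.0
```

>>> servo_tool --increments '[{"slide":[0,0,-2],"dr":[0,0,0],"jaw":1},{"slide":[0,0,-5],"dr":[0,0,0],"jaw":1},{"slide":[0,0,-10],"dr":[0,0,0],"jaw":1},{"slide":[0,0,-25],"dr":[0,0,0],"jaw":1},{"slide":[0,0,-50],"dr":[0,0,0],"jaw":1},{"slide":[0,0,-80],"dr":[0,0,0],"jaw":1},{"slide":[0,0,-100],"dr":[0,0,0],"jaw":1},{"slide":[0,0,-110],"dr":[0,0,0],"jaw":1},{"slide":[0,0,-110],"dr":[0,0,0],"jaw":1},{"slide":[0,0,-110],"dr":[0,0,0],"jaw":1},{"slide":[0,0,-110],"dr":[0,0,0],"jaw":1}]'

```text
t: 12.4
tool_pos: [0.544, -0.2711, 0.3169]
orientation: [0.259, -3.128, -0.003]
force: [-0.5, -0.2, -2.0]
opening: 0.0297
gripper_force: 30.0
```

```bash
python3 - <<'E'
from h import *
s=read_state(); print(s['tool_pos'],s['opening'],s['gripper_force'],s['force'])
c,im,D=snap('side'); P=cloud(c,D); hsv=cv2.cvtColor(im,cv2.COLOR_RGB2HSV)
c2,i2,D2=snap('scene'); P2=cloud(c2,D2); h2=cv2.cvtColor(i2,cv2.COLOR_RGB2HSV)
a=.2207; R=np.array([[np.cos(a),-np.sin(a)],[np.sin(a),np.cos(a)]])
for n,PP,hh in(('side',P,hsv),('scene',P2,h2)):
    Q=(PP[...,:2]-[.557,-.2259])@R; t=cv2.inRange(hh,np.array([3,150,120]),np.array([18,255,255])).astype(bool)&(abs(Q[...,0]-.07)<.025)&(abs(Q[...,1])<.1)&(PP[...,2]>.035)&(PP[...,2]<.06)
    print(n,'tab',t.sum(),np.median(Q[t],0) if t.any() else '')
# gap, same measure on the first scene pic needed: tab y 0.0436 at start by wrist
goto(.5451,.2140,.300,.4803)
w,iw,Dw=snap('wrist'); cv2.imwrite('pics/w6.png',iw[...,::-1])
E
```

```text
[ 0.54396251 -0.27109667  0.31692859] 0.029680099329699557 29.98409628868103 [-0.47608169 -0.2121754  -1.9974997 ]
side tab 0 
scene tab 64 [0.07160228 0.01220258]
slide [-80.9 478.3  17.9] dr [ 0.0027 -0.0021 -0.3151] yaw now 0.1652
```

View pics/w6.png

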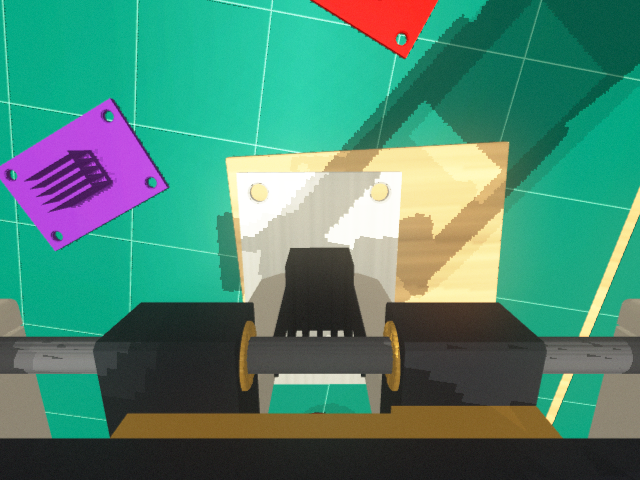

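The plate is held level, and its far holes are visible at (259,192) and (380,192). I'll measure its offset in the hand from these and its tilt from depth.

```bash
cat > held.py <<'E'
from h import *
def held(fresh=True):
    s=read_state(); Rt=cv2.Rodrigues(s['orientation'])[0]; t=s['tool_pos']
    c,im,D=snap('wrist') if fresh else load('wrist'); P=cloud(c,D); T=(P-t)@Rt
    hsv=cv2.cvtColor(im,cv2.COLOR_RGB2HSV)
    m=(abs(T[...,2]-.189)<.006)&(hsv[...,1]<70)&(T[...,0]>.022)&(T[...,0]<.07)&(abs(T[...,1])<.05)
    A=np.c_[T[m][:,:2],np.ones(m.sum())]; pl=np.linalg.lstsq(A,T[m][:,2],rcond=None)[0]
    W=[]
    for y in(-.03,.03):
        u,v=proj(c,t+Rt@np.array([.05,y,.189]))[0].round().astype(int); w=slice(v-14,v+15),slice(u-14,u+15)
        k=((hsv[w][...,1]>70)|(T[w][...,2]>.2)).astype(np.uint8); n,l,st,ce=cv2.connectedComponentsWithStats(k)
        i=1+np.argmin(np.linalg.norm(ce[1:]-14,axis=1)+1e3*(st[1:,4]<60)); W.append(ce[i]+[u-14,v-14])
    H=(ray(c,W,(t+Rt@np.array([.05,0,.189]))[2])-t)@Rt
    print('tilt/offset of plate top in tool',pl.round(4),m.sum(),'px',np.round(W,1).tolist())
    d=H[1]-H[0]; yaw=np.arctan2(-d[0],d[1]); mid=H.mean(0)[:2]; ctr=mid-.05*np.array([np.cos(yaw),np.sin(yaw)])
    print('holes tool',H.round(4).tolist(),'spacing',np.linalg.norm(d).round(4),'ctr tool',ctr.round(4),'yaw in tool',yaw.round(4))
    return ctr,yaw,Rt,t
E
python3 -c "
from held import *
held(False)"
```

```text
tilt/offset of plate top in tool [0.0045 0.0011 0.1891] 11537 px [[258.9, 192.1], [378.9, 191.7]]
holes tool [[0.0498, -0.0307, 0.1889], [0.05, 0.0282, 0.1891]] spacing 0.0589 ctr tool [-0.0001 -0.0011] yaw in tool -0.0038
```

>>> servo_tool --increments '[{"slide":[-81,478,0],"dr":[0.0027,-0.0021,-0.315],"jaw":1},{"slide":[-81,478,0],"dr":[0.0027,-0.0021,-0.315],"jaw":1},{"slide":[-81,478,0],"dr":[0.0027,-0.0021,-0.315],"jaw":1},{"slide":[-81,478,0],"dr":[0.0027,-0.0021,-0.315],"jaw":1},{"slide":[-81,478,0],"dr":[0.0027,-0.0021,-0.315],"jaw":1},{"slide":[-81,478,0],"dr":[0.0027,-0.0021,-0.315],"jaw":1},{"slide":[-81,478,0],"dr":[0.0027,-0.0021,-0.315],"jaw":1},{"slide":[-81,478,0],"dr":[0.0027,-0.0021,-0.315],"jaw":1},{"slide":[-81,478,0],"dr":[0.0027,-0.0021,-0.315],"jaw":1},{"slide":[-81,478,0],"dr":[0.0027,-0.0021,-0.315],"jaw":1},{"slide":[-81,478,0],"dr":[0.0027,-0.0021,-0.315],"jaw":1},{"slide":[-81,478,0],"dr":[0.0027,-0.0021,-0.315],"jaw":1},{"slide":[-81,478,0],"dr":[0.0027,-0.0021,-0.315],"jaw":1},{"slide":[-81,478,0],"dr":[0.0027,-0.0021,-0.315],"jaw":1},{"slide":[-81,478,0],"dr":[0.0027,-0.0021,-0.315],"jaw":1},{"slide":[-81,478,0],"dr":[0.0027,-0.0021,-0.315],"jaw":1}]'

```text
t: 14.15
tool_pos: [0.5459, 0.2126, 0.319]
orientation: [-0.745, 3.05, -0.003]
force: [0.4, -0.9, -1.0]
opening: 0.0296
gripper_force: 30.0
```

```bash
python3 -c "
from held import *
held(); s=read_state(); print(s['tool_pos'],s['opening'],s['gripper_force']); goto(.5451,.2140,.265,.4803)"
```

```text
tilt/offset of plate top in tool [0.0052 0.0015 0.1888] 11638 px [[259.0, 192.0], [378.9, 191.6]]
holes tool [[0.0501, -0.031, 0.1891], [0.0503, 0.0279, 0.1889]] spacing 0.0589 ctr tool [ 0.0002 -0.0013] yaw in tool -0.0046
[0.54591404 0.21279365 0.31900628] 0.029696712722303967 29.983956813812256
slide [ 0.2  1.6 54. ] dr [-0.0023  0.0015 -0.0012] yaw now 0.4791
```

>>> servo_tool --increments '[{"slide":[0.2,2.5,10],"dr":[-0.0023,0.0015,0],"jaw":1},{"slide":[0.2,2.5,25],"dr":[-0.0023,0.0015,0],"jaw":1},{"slide":[0.2,2.5,40],"dr":[-0.0023,0.0015,0],"jaw":1},{"slide":[0.2,2.5,52],"dr":[-0.0023,0.0015,0],"jaw":1},{"slide":[0.2,2.5,61],"dr":[-0.0023,0.0015,0],"jaw":1},{"slide":[0.2,2.5,66],"dr":[-0.0023,0.0015,0],"jaw":1},{"slide":[0.2,2.5,68],"dr":[-0.0023,0.0015,0],"jaw":1},{"slide":[0.2,2.5,68],"dr":[-0.0023,0.0015,0],"jaw":1},{"slide":[0.2,2.5,68],"dr":[-0.0023,0.0015,0],"jaw":1},{"slide":[0.2,2.5,68],"dr":[-0.0023,0.0015,0],"jaw":1},{"slide":[0.2,2.5,68],"dr":[-0.0023,0.0015,0],"jaw":1},{"slide":[0.2,2.5,68],"dr":[-0.0023,0.0015,0],"jaw":1}]'

```text
t: 15.4
tool_pos: [0.5447, 0.2155, 0.2513]
orientation: [-0.747, 3.051, 0.0]
force: [0.4, -0.6, -2.6]
opening: 0.0297
gripper_force: 30.0
```

```bash
python3 -c "
from h import *
s=read_state(); print(s['tool_pos'],s['opening'],s['gripper_force'],s['force'],s['dq'].round(3)); goto(.5451,.2140,.251,.4803)
c,im,D=snap('wrist')
c2,i2,D2=snap('side')
u,v=proj(c2,[.545,.214,.06])[0].astype(int); print(u,v)
a=cv2.resize(im[100:420,110:530,::-1],(420,320)); b=cv2.resize(i2[max(v-60,0):v+60,max(u-70,0):u+70,::-1],(373,320),interpolation=cv2.INTER_CUBIC)
cv2.imwrite('pics/fin.png',np.hstack([a,b]))"
```

```text
[0.54467802 0.21554255 0.25128154] 0.0296716450793172 29.98398631811142 [ 0.37468963 -0.56137167 -2.64371108] [ 0.001  0.004  0.001 -0.001 -0.001 -0.001]
slide [ 0.3 -1.6  0.3] dr [-0.      0.0004 -0.0001] yaw now 0.4802
233 175
```

View pics/fin.png

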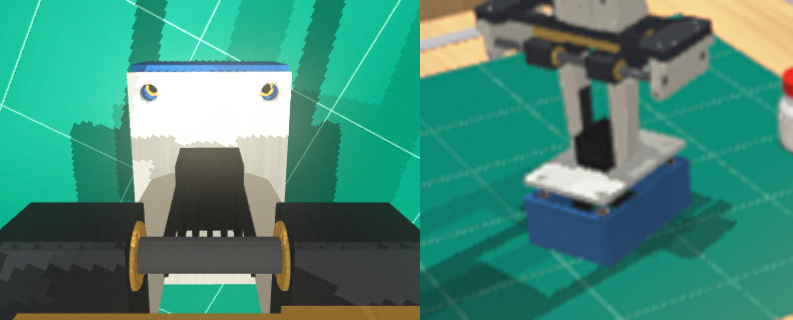

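The side crop shows the plate level above the box with a clear gap. The wrist crop shows brass rims through both holes at about (150,91) and (268,91). One numeric check of the holes against the threads before handing in.

```bash
python3 -c "
from held import *
ctr,yaw,Rt,t=held()
w=(t+Rt@np.array([ctr[0],ctr[1],.194])); print('plate ctr',w.round(4),'err mm',((w[:2]-[.5451,.2140])*1000).round(1),read_state()['t'])"
```

```text
tilt/offset of plate top in tool [0.0054 0.0013 0.1888] 11651 px [[259.1, 192.0], [379.0, 191.5]]
holes tool [[0.0501, -0.0309, 0.189], [0.0504, 0.0279, 0.189]] spacing 0.0589 ctr tool [ 0.0002 -0.0012] yaw in tool -0.0052
plate ctr [0.545  0.2143 0.0571] err mm [-0.1  0.3] 15.55
```

```bash
python3 -c "
from plant import *
print(close_job())"
```

```text
the job is handed in; nothing more can be done
None
```

I pressed the plate between both jaws (about 17 N) and left the caliper at an estimated 33–34 mm of travel, with the plate turned about 3° from the caliper's axes. I then handed the job in at 15.6 s with the plate held level about 12 mm above the box and its centre within 0.5 mm of the box centre; the judge gave no verdict back.

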